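# Set the ratchet and tighten the pipe clamp

### The arm

A 6-joint arm with a two-finger parallel gripper is mounted at the origin on the work surface. World frame = base frame: x ahead of the robot, y to its left, z up, the work surface at z = 0. Lengths are in m, angles in rad, forces in N, time in s.
With the tool pointing down it reaches from about 0.35 to 0.975 m from the base axis. Payload 4.9 kg.
Tool frame: the origin (TCP) lies between the finger pads; the fingertips stand 22 mm ahead of it and the grasp point (between the pads) lies 3 mm ahead of it; z points along the fingers, y is the line along which they close (so a half turn about z gives the same grasp; the last joint's range is limited). The gripper opens to 85 mm and grips with 20 to 120 N. Pads are 22 mm wide; open, the fingers measure 114 mm over their backs; the gripper's body (76 mm by 85 mm) begins 54 mm behind the grasp point. The pads swing forward as they close: fully open they stand 13 mm farther back than shut.
Start: joints at [1.169, 0.053, 1.613, -0, 1.476, -0.119], TCP at [0.174, 0.6, 0.253] pointing down, gripper open.
Joint ranges: [-3.01, 3.01], [-1.01, 2.22], [0.06, 2.58], [-1.02, 4.17], [0.09, 2.62], [-3.14, 3.14]. Speed limits (rad/s): [2.57, 2.57, 3.14, 3.14, 3.14, 3.14].

### API

Orientations are given as a unit quaternion [w, x, y, z].
In Python, from plant import state, grab_frame, get_calibration, job_done, recognise, regions_of gives the robot as it stands.
- The arm moves only by the tool apply_moves, never from a script. Its argument "targets" is a list of rows, each an object with "translation": the shift along the tool's x, y, z normalised to -1 to 1, where 1 is 100 mm, a list of three; "twist": the turn about the tool's z normalised to -1 to 1, where 1 is 0.1 rad; "hand": the opening, from 0 (shut) to 1 (fully open). A call has 1 to 8 rows; each row shifts and turns the commanded pose from where the row before left it, along the tool's axes as they then stand; what a row does not reach is not made up. A row lasts 1/10 s, in which the tool goes at most 50 mm and 8.59 degrees, less where a joint would pass 70% of its speed; a pose out of reach is approached as far as the arm can. A call with a number of a shift or a turn outside -1 to 1 is refused whole. A call with a gripper value outside its range is refused whole. The fingers move at their own pace and stop on an object; the grip force is fixed at half the most. Time passes only in rows, so rows that do not move let the fingers close. It gives the time, the measured TCP pose, the force, the opening and the grip force at its end, in the units of the state.
- state(): the state, without advancing time (a new reading comes with each control period).
- grab_frame(name): name is "scene" or "top"; returns the picture (384x512x3 uint8, red, green, blue); there is no depth.
- get_calibration(name): a dict with "camera_matrix" (3x3 intrinsics, pixels), "pose" (4x4, takes a point from camera to world coordinates). Camera axes: x right, y up, looking along -z (the intrinsics and any distortion apply to the point x, -y, -z); pixel columns grow to the right and rows downward; lengths in m; the calibration is good to about 2 mm. A picture is of the moment at which its call begins. get_calibration takes no time and is no camera call.
- job_done(): hands the job in; it is judged then, once.
Trained networks look in the newest picture that a camera, given by its name, has taken for a name from the list of things; names that differ only in an ending like _2 or _b are one class to them, and where a whole thing is asked for, a point or a joint stands for the part that bears it (a point fixed in the world has none). Each returns a list of dicts, best first, with "score" (0 to 1); they miss things now and then, are a little off and sometimes report something else, mostly with a low value. They report only what shows in the picture. A call takes as long as a camera call. They do not tell look-alikes from the thing itself.
- recognise(camera, query): "point" ([x, y, z] in m, in world coordinates, good to about 4 mm: the middle of the surface that is visible of it).
- regions_of(camera, query): "pixels" (384x512 bool, what is visible of it).
The state is a dict: "time": time; "joint_pos": joint angles; "joint_vel": joint speeds; "joint_efforts": joint torques, N m; "tool_pos": TCP position; "tool_rot": TCP orientation; "contact_force": force on the tool from outside, world axes, zero at the start; "ft_torque": the same for the moment, N m; "gripper_width": opening from 0.0 (shut) to 1.0 (fully open); "grasp_force": force on a finger pad.
Only numpy, scipy, OpenCV 4.12 (cv2) and the standard library are available. Lean on these libraries where they do the work, as an engineer would, in place of code of your own. Each camera call takes 0.05 s, during which the arm holds its last target. There are 200 camera calls.

### The job

Tighten the bench pipe clamp with the loose ratchet handle: first put the handle's head fully down over the clamp's toothed hub and let go of it. Then, with it sitting on the hub, flip the reversing lever on its head all the way across to the tightening (clockwise) side, and only then swing the handle by its grip, clockwise seen from above, until the clamp's jaw is tight on the pipe. Leave the handle sitting on the hub, and do not disturb the other things on the bench.

Things in the scene. Friction and masses are not known exactly. Their poses are not given: they have to be found in the camera images.
- hub_seat (a point): Centre of the flange (steel disc 72 mm across) of the bench clamp's hub, on its vertical axis, 62 mm above the bench; the ratchet head's underside rests on it. Above it the hub stands 31 mm high: smooth pilot 56 mm across up to 11 mm, then 14 small upright teeth 55 mm across, then a cone narrowing to 34 mm. Axes: z up, x towards the clamp's jaws. The clamp is fixed, its place differs each time.
- clamp_mid (a point): Centre of the 30 mm aluminium pipe lying across (along y) in the clamp's jaws, 110 mm from the hub's axis on its far (+x) side, 36 mm above the bench. Grey cast base: housing 85 x 85 mm under the hub, up to 54 mm above the bench; base plate 18 mm thick from 67 mm before the hub's axis to 158 mm beyond, 55 mm either side; jaws up to 55 mm above the bench. Axes as hub_seat.
- hub (a joint): Rotation of the hub (rad), growing clockwise seen from above, which tightens: starts between 0.25 and 0.55, is tight (the steel jaw, moving 12.8 mm per rad, on the pipe) above 1.12, and ends at a hard stop at 1.25. It turns stiffly (0.4 N m, 3 N at the grip) and stays where it is left.
- ratchet_head (a point): Centre of the bore at the underside of the loose steel ratchet handle (about 0.5 kg, 204 mm long, lying with its lever on top): round head 77 mm across, 37 mm high. Axes: x away from the grip, z up. The bore, 60 mm across, 33 mm deep, closed on top, goes over the hub in any handle direction, 2 mm to spare all round; fully down when this point meets hub_seat. Sprung pawls inside ride over the teeth.
- ratchet_neck (a point): Centre of the neck block of the ratchet handle (38 mm long, 44 mm wide, 37 mm high), with this point 52 mm from the head's centre towards the grip and 18.5 mm above the underside (the block reaches from 36 to 74 mm). The tool balances about 25 mm from the head's centre, so it sits level on the hub by itself. Its sides are flat and parallel to the handle. Axes as ratchet_head.
- ratchet_grip (a point): Centre of the black ribbed grip of the ratchet handle (65 mm long, 28 mm wide, 26 mm high), 132.5 mm from the head's centre (-x) and 13 mm above the underside. The bar between grip and neck is 18 mm wide. Axes as ratchet_head.
- lever_tab (a point): Centre of the upright black thumb tab (16 mm along the lever, 10 mm across, standing 38 to 59 mm above the head's underside; this point 50 mm) at the tip of the reversing lever on top of the head. The lever pivots 56 mm from the head's centre on the grip side and is 46 mm long to this point, so the tab stands almost over the head's centre, to one side of it. Axes: x from pivot to tab.
- pawl_lever (a joint): Reversing lever angle (rad), counter-clockwise from above positive, stops at -0.4 and 0.4. Seen from the grip, tab on the left (positive, as it starts, 18 mm left of the middle): drives the hub only counter-clockwise. Tab on the right (below -0.3): drives it only clockwise (tightens), clicks freely back. 2 N on the tab moves it; it stays. Up to 0.45 rad of swing before a pawl catches; strokes add up.
- thermometer: Bystander: hand-held yellow meter, 150 x 62 x 33 mm, lying flat; origin at the centre of its underside.
- notebook: Bystander: closed ring notebook with a pen on it, 150 x 105 x 12 mm; origin at the centre of its underside.
- brass_tee: Bystander: brass pipe tee, 100 mm long, 40 mm high; origin at the centre of its underside.
Not all that is in view belongs to the job. Of the things shaped like the part that bears ratchet_head, the bare steel one is meant. What is shaped like the part that bears hub_seat but orange is not meant.

How it is judged:
On the way, in this order (a step that is already met when the one before it is completed fails the run):
1. the ratchet head sits fully down on the hub and has been let go (z of ratchet_head in the frame of hub_seat below 0.004 m and horizontal distance between ratchet_head and hub_seat below 0.006 m and angle between ratchet_head's own z axis and vertical below 0.08 rad and contact force between the fingers and anything else below 0.5 N), for 0.2 s.
2. with the head on the hub, the reversing lever has been flipped to the tightening side (z of ratchet_head in the frame of hub_seat below 0.004 m and horizontal distance between ratchet_head and hub_seat below 0.006 m and angle between ratchet_head's own z axis and vertical below 0.08 rad and value of joint pawl_lever below -0.3 rad), for 0.2 s.
3. the hub has been turned tight with the head on it (z of ratchet_head in the frame of hub_seat below 0.004 m and horizontal distance between ratchet_head and hub_seat below 0.006 m and value of joint hub above 1.12 rad), for 0.2 s.
At the end, for the whole second after the job is handed in: The hub is tight (above 1.12 rad), the reversing lever is on the tightening side (below -0.3 rad), and the ratchet handle sits on the hub, let go: underside within 4 mm of the flange, centred within 6 mm, tilted less than 0.08 rad (all of step 3 and value of joint pawl_lever below -0.3 rad and angle between ratchet_head's own z axis and vertical below 0.08 rad and velocity of joint hub below 0.05 rad/s); the robot touches nothing.
It fails at once if the thermometer is knocked more than 20 mm out of place (distance of thermometer from where it was at the start of the episode above 0.02 m).
It fails at once if the notebook is knocked more than 20 mm out of place (distance of notebook from where it was at the start of the episode above 0.02 m).
It fails at once if the brass tee is knocked more than 20 mm out of place (distance of brass_tee from where it was at the start of the episode above 0.02 m).
It also fails if it takes over 72 s, if anything falls off the work surface, if the arm or the gripper's body presses on something with over 40 N, if the wrist force passes 120 N, or if a joint passes its speed limit or range.

## Working session

There is one attempt and no reset: what is moved stays moved. The work goes in short steps, Python scripts to look and compute and a tool call to move; the robot and the scene stay as the last step left them, time stands still between calls to the robot, and variables do not carry over. Pictures are saved under pics/ and viewed, at most 10 in all, crops included, and the job is handed in when it is done.

Besides the shell and the picture viewer there is one more tool, called after ">>>" as name([rows], argument=value, ...), one row to a line, values as JSON. apply_moves: Moves the arm, as the interface text tells. Its arguments: {"type":"object","properties":{"targets":{"type":"array"}},"required":["targets"]}

```bash
ls; mkdir -p pics; python3 - <<'E'
from plant import *
import cv2,numpy as np
ims=[]
for n in("scene","top"):
    f=grab_frame(n); cv2.imwrite(f"pics/{n}0.png",f[...,::-1]); 
    c=get_calibration(n); print(n,np.round(c["camera_matrix"],1).tolist(),np.round(c["pose"],4).tolist(),[k for k in c])
for n in("scene","top"):
    for q in("hub_seat","clamp_mid","ratchet_head","ratchet_grip","ratchet_neck","lever_tab","thermometer","notebook","brass_tee"):
        print(n,q,[(round(r["score"],2),np.round(r["point"],3).tolist()) for r in recognise(n,q)][:4])
s=state();print({k:np.round(v,3).tolist() for k,v in s.items()})
E
```

```text
pics
scene [[415.4, 0.0, 250.9], [0.0, 415.4, 191.5], [0.0, 0.0, 1.0]] [[-0.4385, -0.5423, 0.7166, 1.5156], [0.8986, -0.2506, 0.3601, 0.5535], [-0.0157, 0.8019, 0.5973, 0.9461], [0.0, 0.0, 0.0, 1.0]] ['camera_matrix', 'pose']
top [[369.4, 0.0, 249.5], [0.0, 369.4, 191.9], [0.0, 0.0, 1.0]] [[0.0027, 0.993, -0.1181, 0.3265], [-0.9996, -0.0005, -0.0269, -0.0106], [-0.0267, 0.1181, 0.9926, 1.0861], [0.0, 0.0, 0.0, 1.0]] ['camera_matrix', 'pose']
scene hub_seat [(0.68, [0.235, 0.334, 0.044]), (0.61, [0.659, 0.158, 0.051])]
scene clamp_mid [(0.9, [0.658, 0.154, 0.051]), (0.88, [0.228, 0.335, 0.05])]
scene ratchet_head [(0.92, [0.335, -0.279, 0.032]), (0.67, [0.735, -0.13, 0.029]), (0.66, [0.551, -0.118, 0.032])]
scene ratchet_grip [(0.81, [0.739, -0.132, 0.026]), (0.76, [0.335, -0.281, 0.035]), (0.63, [0.551, -0.116, 0.03]), (0.23, [0.528, -0.12, 0.042])]
scene ratchet_neck [(0.92, [0.736, -0.131, 0.026]), (0.82, [0.334, -0.28, 0.035]), (0.62, [0.55, -0.114, 0.036])]
scene lever_tab [(0.62, [0.527, -0.117, 0.044]), (0.55, [0.673, 0.389, 0.03]), (0.46, [0.722, -0.138, 0.044])]
scene thermom
[... 710 characters left out ...]
, (0.65, [0.318, -0.282, 0.036]), (0.59, [0.528, -0.123, 0.039])]
top lever_tab [(0.62, [0.725, -0.135, 0.042]), (0.58, [0.322, -0.291, 0.042]), (0.56, [0.528, -0.118, 0.045])]
top thermometer [(0.92, [0.478, 0.427, 0.034])]
top notebook [(0.76, [0.541, -0.432, 0.014])]
top brass_tee [(0.94, [0.658, 0.389, 0.036])]
{'time': 1.0, 'joint_pos': [1.169, 0.053, 1.613, -0.0, 1.476, -0.119], 'joint_vel': [-0.001, -0.001, 0.0, -0.003, 0.001, 0.002], 'joint_efforts': [0.001, -39.37, -37.047, -0.0, 0.001, 0.0], 'tool_pos': [0.174, 0.6, 0.253], 'tool_rot': [0.0, 0.141, 0.99, -0.0], 'contact_force': [1.354, -0.762, -0.397], 'ft_torque': [0.025, -0.017, 0.018], 'grasp_force': 0.0, 'gripper_width': 0.998}
```

View pics/top0.png

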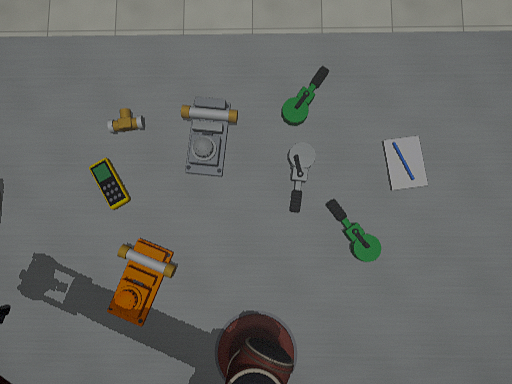

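View pics/scene0.png

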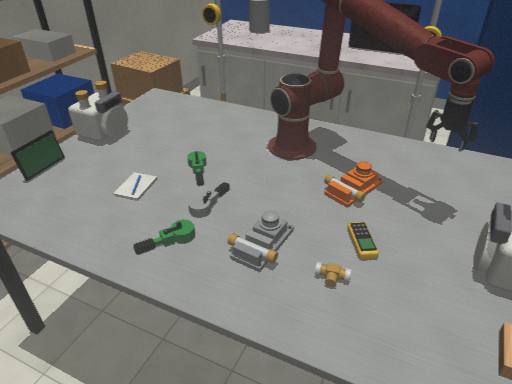

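The top picture shows three ratchet handles: green at (295,110), green at (366,247), bare steel at (301,157). The steel one is meant. Of the two clamps, the grey one with its hub at (203,148) is meant, and the orange one at (130,298) is not. I'll confirm in an enlarged crop.

```bash
cat > h.py <<'E'
import numpy as np,cv2
from plant import *
def ray(cam,px,z):
    c=get_calibration(cam);K=c["camera_matrix"];T=np.array(c["pose"])
    d=T[:3,:3]@np.array([(px[0]-K[0][2])/K[0][0],-(px[1]-K[1][2])/K[1][1],-1]);o=T[:3,3]
    return o+d*(z-o[2])/d[2]
def proj(cam,p):
    c=get_calibration(cam);K=c["camera_matrix"];T=np.array(c["pose"])
    q=T[:3,:3].T@(np.asarray(p)-T[:3,3]);return np.array([K[0][2]+K[0][0]*q[0]/-q[2],K[1][2]-K[1][1]*q[1]/-q[2]])
def crop(cam,x0,y0,w,h,s,name,marks=()):
    f=grab_frame(cam)[...,::-1]; im=cv2.resize(f[y0:y0+h,x0:x0+w],None,fx=s,fy=s,interpolation=cv2.INTER_CUBIC)
    for k in range(0,w,10):cv2.putText(im,str(x0+k),(k*s,8),0,.3,(0,0,255),1);cv2.line(im,(k*s,8),(k*s,14),(0,0,255),1)
    for k in range(0,h,10):cv2.putText(im,str(y0+k),(0,k*s+4),0,.3,(0,0,255),1)
    for m in marks:
        m=(np.asarray(m)+.5-[x0,y0])*s;cv2.circle(im,(int(m[0]),int(m[1])),3,(255,0,255),-1)
    cv2.imwrite(f"pics/{name}.png",im)
E
python3 - <<'E'
from h import *
crop("top",175,90,150,130,5,"c1")
for r in regions_of("top","ratchet_head"):
    ys,xs=np.nonzero(r["pixels"]);print(round(r["score"],2),xs.mean(),ys.mean(),xs.min(),xs.max(),ys.min(),ys.max())
E
```

```text
0.92 356.2054231717338 235.27444535743632 326 380 199 261
0.67 299.0861244019139 169.9023923444976 288 314 142 211
0.67 301.8368725868726 100.21525096525096 282 327 66 125
```

View pics/c1.png

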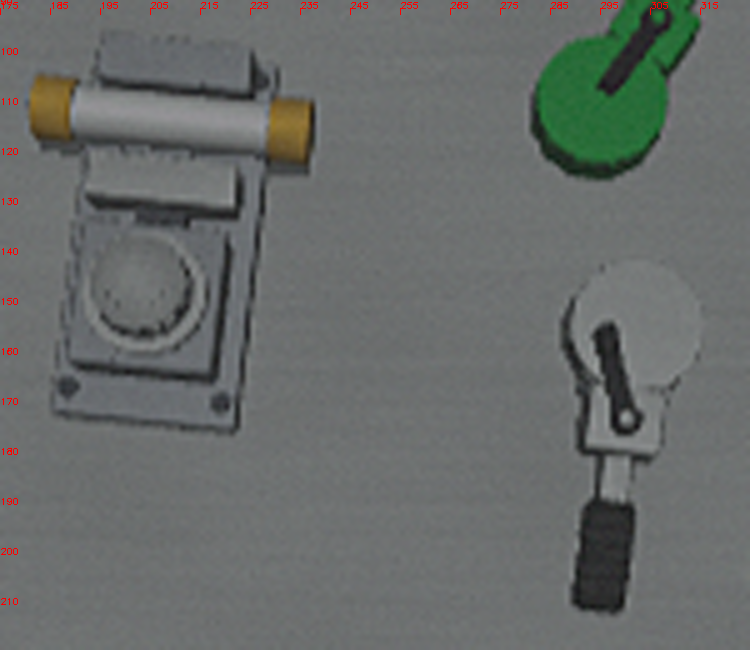

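The crop shows the bare steel handle (head disc centred about (302,155), grip end (294,211), tab on the left at (296,156)) and the grey clamp (flange centre about (204,147)). These are the two that are meant. Now I'll measure their poses.

```bash
cat >> h.py <<'E'
def circ(c,r,z,n=40):
    a=np.linspace(0,2*np.pi,n,endpoint=False);return np.c_[c[0]+r*np.cos(a),c[1]+r*np.sin(a),np.full(n,z)]
def local(c,yaw,pts):
    C,S=np.cos(yaw),np.sin(yaw);p=np.array(pts,float);return np.c_[c[0]+C*p[:,0]-S*p[:,1],c[1]+S*p[:,0]+C*p[:,1],p[:,2]]
def view(cam,sets,box,s,name):
    x0,y0,w,h=box;f=grab_frame(cam)[...,::-1];im=cv2.resize(f[y0:y0+h,x0:x0+w],None,fx=s,fy=s,interpolation=cv2.INTER_CUBIC)
    for pts in sets:
        P=np.array([((proj(cam,p)+.5-[x0,y0])*s) for p in pts]).astype(int);cv2.polylines(im,[P],True,(255,0,255),1)
    return im
E
cat > ov.py <<'E'
from h import *
import sys
def rect(x0,x1,w,z):return [[x0,-w,z],[x1,-w,z],[x1,w,z],[x0,w,z]]
def sets(hc,hy,cc,cy):
    A=[circ(hc,.0385,.037),local(hc,hy,rect(-.165,-.1,.014,.026)),local(hc,hy,rect(-.074,-.036,.022,.037))]
    B=[circ(cc,.036,.062),circ(cc,.017,.093),local(cc,cy,rect(-.067,.158,.055,.018)),local(cc,cy,rect(-.0425,.0425,.0425,.054))]
    return A,B
E
python3 - <<'E'
from ov import *
o=.4
P=lambda X,Y,z:ray("top",(175+X/5-o,90+Y/5-o),z)
hc=P(637,326,.037);ge=P(598,608,.026);gs=P(608,503,.026)
print("head",hc,"gripend",ge,np.linalg.norm(hc-ge),gs)
hy=np.arctan2(*(hc-ge)[1::-1])
fl=P(147,291,.062);print("flange",fl)
bl=P(53,410,.018);br=P(237,431,.018);tr=P(277,68,.018);print(bl,br,tr,np.linalg.norm(bl-br),np.linalg.norm(br-tr))
cy=np.arctan2(*(tr-br)[1::-1]);cy2=np.arctan2(*(br-bl)[1::-1])+np.pi/2
print(hy,cy,cy2)
m=.5*(bl+br);cc=m+.067*np.array([np.cos(cy),np.sin(cy),0]);print("base-derived",cc)
A,B=sets(hc,hy,fl,cy)
a=view("top",A,(280,135,45,85),6,"");b=view("top",B,(180,90,65,90),6,"")
c=view("scene",A,(180,175,60,45),6,"");d=view("scene",B,(222,200,80,70),5,"")
H=560
pad=lambda i:cv2.copyMakeBorder(i,0,H-i.shape[0],0,0,cv2.BORDER_CONSTANT) 
cv2.imwrite("pics/o1.png",np.hstack([pad(a),pad(b)]))
cv2.imwrite("pics/o2.png",np.hstack([pad(c),pad(d)]))
E
```

```text
head [ 0.55903053 -0.1333468   0.037     ] gripend [ 0.396923  -0.1100596  0.026    ] 0.1641406277658286 [ 0.45751655 -0.11651016  0.026     ]
flange [0.57467534 0.14689756 0.062     ]
[0.51391993 0.20801504 0.018     ] [0.50121085 0.09920484 0.018     ] [0.7218639  0.07766238 0.018     ] 0.10954989878040433 0.22170215787505804
-0.14267672524681652 -0.09732203620694675 -0.11627362157812526
base-derived [0.57424835 0.14709965 0.018     ]
```

View pics/o1.png

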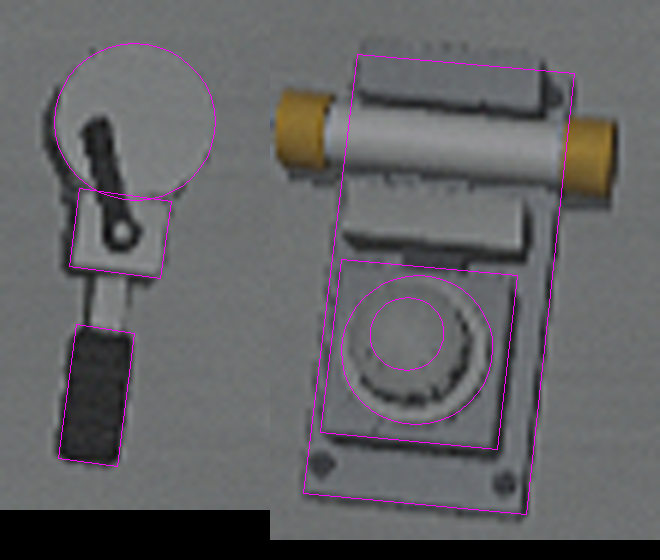

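View pics/o2.png

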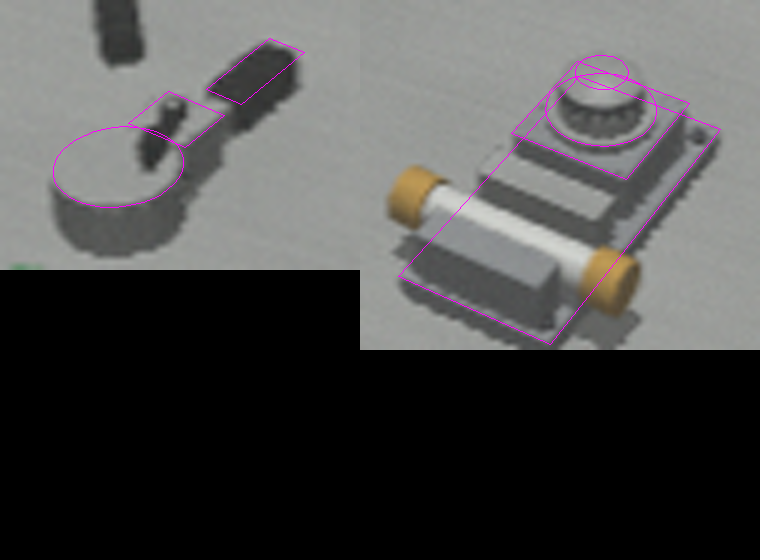

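The model outlines lie on the images to within 1–2 px in both views: handle head at (0.559, -0.133), yaw -0.143, hub axis at (0.575, 0.147). Next I'll work out the approach to the neck.

```bash
cat > go.py <<'E'
from h import *
from scipy.spatial.transform import Rotation as R
def st():
    s=state();q=s["tool_rot"];r=R.from_quat([q[1],q[2],q[3],q[0]]);return s,r
def delta(p,ang=None):
    """units of moves to reach TCP p with tool x at world angle ang(deg); twist first, then shift in the NEW axes"""
    s,r=st();M=r.as_matrix();a=np.degrees(np.arctan2(M[1,0],M[0,0]))%360
    d=np.array(p)-s["tool_pos"]
    tw=0 if ang is None else -np.radians((ang-a+180)%360-180)
    M2=(r*R.from_rotvec([0,0,tw])).as_matrix()
    print("toolx",round(a,2),"pos",np.round(s["tool_pos"],4),"tilt",np.round(M[:,2],3),"F",np.round(s["contact_force"],1),"w",round(s["gripper_width"],3),"t",round(s["time"],2))
    print("twist",round(tw*10,2),"shift after twist",np.round(M2.T@d*10,3),"shift before",np.round(M.T@d*10,3))
E
python3 - <<'E'
from go import *
delta([.5075,-.126,.15],171.8)
E
```

```text
toolx 163.8 pos [0.1744 0.6002 0.2533] tilt [-0. -0. -1.] F [-0.3 -0.2  0.6] w 1.001 t 1.3
twist -1.4 shift after twist [-4.333 -6.712  1.033] shift before [-5.225 -6.043  1.033]
```

>>> apply_moves([
  {"translation": [0, 0, 0], "twist": -0.7, "hand": 1},
  {"translation": [0, 0, 0], "twist": -0.7, "hand": 1},
  {"translation": [-0.24, -0.37, 0], "twist": 0, "hand": 1},
  {"translation": [-0.24, -0.37, 0], "twist": 0, "hand": 1},
  {"translation": [-0.24, -0.37, 0], "twist": 0, "hand": 1},
  {"translation": [-0.24, -0.37, 0], "twist": 0, "hand": 1},
  {"translation": [-0.24, -0.37, 0], "twist": 0, "hand": 1},
  {"translation": [-0.24, -0.37, 0], "twist": 0, "hand": 1},
])

```text
time: 2.1
tool_pos: [0.2857, 0.3584, 0.2534]
tool_rot: [0.0, 0.071, 0.997, 0.0]
contact_force: [0.6, 0.2, -0.6]
gripper_width: 0.998
grasp_force: 0.0
```

>>> apply_moves([
  {"translation": [-0.24, -0.37, 0], "twist": 0, "hand": 1},
  {"translation": [-0.24, -0.37, 0], "twist": 0, "hand": 1},
  {"translation": [-0.24, -0.37, 0], "twist": 0, "hand": 1},
  {"translation": [-0.24, -0.37, 0], "twist": 0, "hand": 1},
  {"translation": [-0.24, -0.37, 0], "twist": 0, "hand": 1},
  {"translation": [-0.24, -0.37, 0], "twist": 0, "hand": 1},
  {"translation": [-0.24, -0.37, 0], "twist": 0, "hand": 1},
  {"translation": [-0.24, -0.37, 0], "twist": 0, "hand": 1},
])

```text
time: 2.9
tool_pos: [0.4337, 0.0378, 0.2537]
tool_rot: [0.001, 0.072, 0.997, 0.0]
contact_force: [1.5, 0.5, 0.7]
gripper_width: 0.999
grasp_force: 0.0
```

>>> apply_moves([
  {"translation": [-0.24, -0.37, 0.2], "twist": 0, "hand": 1},
  {"translation": [-0.24, -0.37, 0.3], "twist": 0, "hand": 1},
  {"translation": [0, 0, 0.3], "twist": 0, "hand": 1},
  {"translation": [0, 0, 0], "twist": 0, "hand": 1},
  {"translation": [0, 0, 0], "twist": 0, "hand": 1},
])

```text
time: 3.4
tool_pos: [0.4687, -0.0377, 0.1752]
tool_rot: [-0.001, 0.071, 0.997, 0.0]
contact_force: [0.5, 0.0, -0.3]
gripper_width: 0.999
grasp_force: 0.0
```

```bash
python3 - <<'E'
from go import *
delta([.5075,-.126,.028],171.8)
E
```

```text
toolx 171.82 pos [ 0.4687 -0.0377  0.1752] tilt [-0.001  0.    -1.   ] F [ 0.5  0.  -0.3] w 0.999 t 3.4
twist 0.0 shift after twist [-0.511 -0.819  1.471] shift before [-0.511 -0.819  1.471]
```

>>> apply_moves([
  {"translation": [-0.2, -0.33, 0], "twist": 0, "hand": 1},
  {"translation": [-0.2, -0.33, 0], "twist": 0, "hand": 1},
  {"translation": [-0.11, -0.16, 0.2], "twist": 0, "hand": 1},
  {"translation": [0, 0, 0.35], "twist": 0, "hand": 1},
  {"translation": [0, 0, 0.35], "twist": 0, "hand": 1},
  {"translation": [0, 0, 0.3], "twist": 0, "hand": 1},
  {"translation": [0, 0, 0.24], "twist": 0, "hand": 1},
  {"translation": [0, 0, 0], "twist": 0, "hand": 1},
])

```text
time: 4.2
tool_pos: [0.5067, -0.1249, 0.0299]
tool_rot: [-0.002, 0.07, 0.998, 0.001]
contact_force: [-0.4, 1.2, 1.0]
gripper_width: 0.999
grasp_force: 0.0
```

```bash
python3 - <<'E'
from go import *
delta([.5075,-.126,.028],171.8)
E
```

```text
toolx 171.92 pos [ 0.5067 -0.1249  0.0299] tilt [-0.004  0.001 -1.   ] F [-0.4  1.2  1. ] w 0.999 t 4.2
twist 0.02 shift after twist [-0.009 -0.01   0.019] shift before [-0.009 -0.01   0.019]
```

>>> apply_moves([
  {"translation": [0, 0, 0], "twist": 0, "hand": 0.2},
  {"translation": [0, 0, 0], "twist": 0, "hand": 0.2},
  {"translation": [0, 0, 0], "twist": 0, "hand": 0.2},
  {"translation": [0, 0, 0], "twist": 0, "hand": 0.2},
  {"translation": [0, 0, 0], "twist": 0, "hand": 0.2},
  {"translation": [0, 0, 0], "twist": 0, "hand": 0.2},
])

```text
time: 4.8
tool_pos: [0.5096, -0.1269, 0.0339]
tool_rot: [0.002, 0.071, 0.997, -0.001]
contact_force: [-2.1, 0.4, 6.7]
gripper_width: 0.501
grasp_force: 64.7
```

```bash
python3 - <<'E'
from go import *
delta([.5075,-.126,.2])
E
```

```text
toolx 171.83 pos [ 0.5096 -0.1269  0.0339] tilt [ 0.004 -0.001 -1.   ] F [-2.1  0.4  6.7] w 0.501 t 4.8
twist 0 shift after twist [ 0.016  0.005 -1.661] shift before [ 0.016  0.005 -1.661]
```

>>> apply_moves([
  {"translation": [0, 0, -0.2], "twist": 0, "hand": 0.2},
  {"translation": [0, 0, -0.4], "twist": 0, "hand": 0.2},
  {"translation": [0, 0, -0.4], "twist": 0, "hand": 0.2},
  {"translation": [0, 0, -0.4], "twist": 0, "hand": 0.2},
  {"translation": [0, 0, -0.3], "twist": 0, "hand": 0.2},
  {"translation": [0, 0, 0], "twist": 0, "hand": 0.2},
  {"translation": [0, 0, 0], "twist": 0, "hand": 0.2},
])

```text
time: 5.5
tool_pos: [0.5074, -0.1262, 0.2004]
tool_rot: [-0.0, 0.071, 0.997, 0.0]
contact_force: [-0.9, 0.1, -5.5]
gripper_width: 0.502
grasp_force: 63.5
```

```bash
python3 - <<'E'
from go import *
delta([.5075,-.126,.2])
crop("scene",120,90,180,130,4,"lift")
E
```

```text
toolx 171.82 pos [ 0.5074 -0.1262  0.2004] tilt [-0.001  0.    -1.   ] F [-0.9  0.1 -5.5] w 0.502 t 5.5
twist 0 shift after twist [-0.001  0.002  0.004] shift before [-0.001  0.002  0.004]
```

View pics/lift.png

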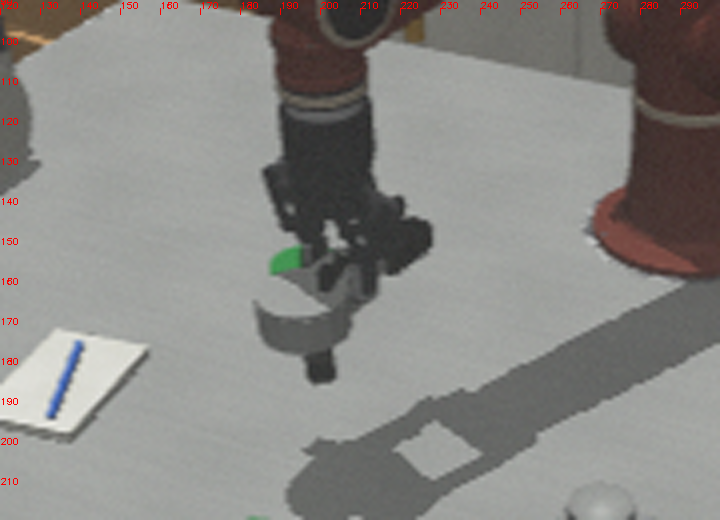

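The handle is held at the neck and is roughly level, with the head rim near (198,172) in the scene picture. Next I carry it over the hub and turn it.

>>> apply_moves([
  {"translation": [0, 0.2, 0], "twist": 0, "hand": 0.2},
  {"translation": [0, 0.4, 0], "twist": 0, "hand": 0.2},
  {"translation": [0, 0.45, 0], "twist": 0, "hand": 0.2},
  {"translation": [0, 0.45, 0], "twist": 0, "hand": 0.2},
  {"translation": [0, 0.45, 0], "twist": 0, "hand": 0.2},
  {"translation": [-0.01, 0.3, 0], "twist": 0, "hand": 0.2},
  {"translation": [0, 0.12, 0], "twist": -0.3, "hand": 0.2},
  {"translation": [0, 0, 0], "twist": -0.7, "hand": 0.2},
])

```text
time: 6.35
tool_pos: [0.541, 0.1094, 0.1977]
tool_rot: [-0.003, 0.019, 1.0, -0.0]
contact_force: [0.4, -0.4, -5.0]
gripper_width: 0.503
grasp_force: 63.7
```

>>> apply_moves([
  {"translation": [0, 0, 0], "twist": -1, "hand": 0.2},
  {"translation": [0, 0, 0], "twist": -1, "hand": 0.2},
  {"translation": [0, 0, 0], "twist": -1, "hand": 0.2},
  {"translation": [0, 0, 0], "twist": -1, "hand": 0.2},
  {"translation": [0, 0, 0], "twist": -1, "hand": 0.2},
  {"translation": [0, 0, 0], "twist": -1, "hand": 0.2},
  {"translation": [0, 0, 0], "twist": -1, "hand": 0.2},
  {"translation": [0, 0, 0], "twist": -1, "hand": 0.2},
])

```text
time: 7.15
tool_pos: [0.5412, 0.1071, 0.1981]
tool_rot: [-0.003, -0.371, 0.928, 0.0]
contact_force: [-0.4, -1.3, -4.5]
gripper_width: 0.503
grasp_force: 63.6
```

>>> apply_moves([
  {"translation": [0, 0, 0], "twist": -0.8, "hand": 0.2},
  {"translation": [0, 0, 0], "twist": -0.35, "hand": 0.2},
  {"translation": [0, 0, 0], "twist": 0, "hand": 0.2},
  {"translation": [0, 0, 0], "twist": 0, "hand": 0.2},
  {"translation": [0, 0, 0], "twist": 0, "hand": 0.2},
])

```text
time: 7.65
tool_pos: [0.5421, 0.1077, 0.2001]
tool_rot: [-0.001, -0.422, 0.907, 0.0]
contact_force: [0.8, 0.1, -4.8]
gripper_width: 0.499
grasp_force: 63.6
```

```bash
python3 - <<'E'
from go import *
from ov import rect
delta([.5426,.1086,.2],230)
s,r=st();M=r.as_matrix();t=np.array(s["tool_pos"]);a=np.arctan2(M[1,0],M[0,0])
hc=t-.05*M[:,0];zu=t[2]-.032;print(hc)
def S(z0):return [circ(hc,.0385,z0+.037),circ(hc,.0385,z0),local(hc,a+np.pi,np.array(rect(-.165,-.1,.014,z0+.026)))]
A=view("top",S(zu),(150,85,100,90),4,"");c=proj("scene",[hc[0],hc[1],zu]).astype(int)
B=view("scene",S(zu),(c[0]-50,c[1]-55,100,90),4,"")
cv2.imwrite("pics/o3.png",np.hstack([A,B]))
E
```

```text
toolx 229.93 pos [0.5421 0.1077 0.2001] tilt [-0.002 -0.    -1.   ] F [ 0.8  0.1 -4.8] w 0.499 t 7.65
twist -0.01 shift after twist [-0.01   0.002  0.001] shift before [-0.01   0.002  0.001]
[0.57433332 0.14595703 0.20003366]
```

View pics/o3.png

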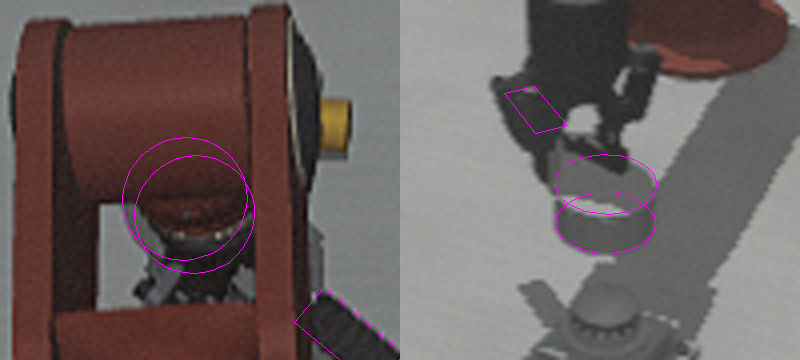

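The predicted outlines match the held head in the scene view (rim at x 555–657 and y up to 253 in the crop). In the top view the arm hides the head but the grip matches. Now I descend.

>>> apply_moves([
  {"translation": [-0.01, 0, 0.2], "twist": 0, "hand": 0.2},
  {"translation": [0, 0, 0.25], "twist": 0, "hand": 0.2},
  {"translation": [0, 0, 0.2], "twist": 0, "hand": 0.2},
  {"translation": [0, 0, 0.1], "twist": 0, "hand": 0.2},
  {"translation": [0, 0, 0.05], "twist": 0, "hand": 0.2},
  {"translation": [0, 0, 0.05], "twist": 0, "hand": 0.2},
  {"translation": [0, 0, 0], "twist": 0, "hand": 0.2},
])

```text
time: 8.45
tool_pos: [0.5435, 0.1089, 0.1165]
tool_rot: [0.0, -0.422, 0.906, -0.0]
contact_force: [-0.7, 0.6, -5.1]
gripper_width: 0.502
grasp_force: 63.6
```

>>> apply_moves([
  {"translation": [0, 0, 0.04], "twist": 0, "hand": 0.2},
  {"translation": [0, 0, 0.04], "twist": 0, "hand": 0.2},
  {"translation": [0, 0, 0], "twist": 0, "hand": 0.2},
])

```text
time: 8.75
tool_pos: [0.543, 0.1086, 0.1079]
tool_rot: [-0.0, -0.422, 0.906, -0.0]
contact_force: [-0.0, -0.2, -3.6]
gripper_width: 0.504
grasp_force: 63.8
```

```bash
python3 - <<'E'
from go import *
delta([.5426,.1086,.094],230)
E
```

```text
toolx 229.98 pos [0.543  0.1086 0.1079] tilt [-0.001 -0.001 -1.   ] F [-0.  -0.2 -3.6] w 0.504 t 8.75
twist -0.0 shift after twist [0.003 0.003 0.139] shift before [0.003 0.003 0.139]
```

>>> apply_moves([
  {"translation": [0, 0, 0.04], "twist": 0, "hand": 0.2},
  {"translation": [0, 0, 0.04], "twist": 0, "hand": 0.2},
  {"translation": [0, 0, 0], "twist": 0, "hand": 0.2},
])

```text
time: 9.05
tool_pos: [0.5439, 0.1086, 0.1024]
tool_rot: [0.0, -0.422, 0.906, -0.0]
contact_force: [-0.8, 0.3, -4.1]
gripper_width: 0.503
grasp_force: 64.0
```

>>> apply_moves([
  {"translation": [0, 0, 0.03], "twist": 0, "hand": 0.2},
  {"translation": [0, 0, 0.03], "twist": 0, "hand": 0.2},
  {"translation": [0, 0, 0], "twist": 0, "hand": 0.2},
])

```text
time: 9.35
tool_pos: [0.5437, 0.1089, 0.0959]
tool_rot: [0.0, -0.422, 0.906, -0.0]
contact_force: [-7.0, -1.4, 8.2]
gripper_width: 0.498
grasp_force: 65.4
```

>>> apply_moves([
  {"translation": [0, 0, 0.02], "twist": 0, "hand": 0.2},
  {"translation": [0, 0, 0], "twist": 0, "hand": 0.2},
])

```text
time: 9.55
tool_pos: [0.5438, 0.1089, 0.0958]
tool_rot: [-0.0, -0.423, 0.906, 0.0]
contact_force: [-12.9, -3.6, 17.8]
gripper_width: 0.503
grasp_force: 66.6
```

>>> apply_moves([
  {"translation": [0, 0, 0], "twist": 0, "hand": 0.6},
  {"translation": [0, 0, 0], "twist": 0, "hand": 1},
  {"translation": [0, 0, 0], "twist": 0, "hand": 1},
  {"translation": [0, 0, 0], "twist": 0, "hand": 1},
  {"translation": [0, 0, 0], "twist": 0, "hand": 1},
])

```text
time: 10.05
tool_pos: [0.5433, 0.1089, 0.092]
tool_rot: [0.0, -0.422, 0.906, 0.0]
contact_force: [1.0, -0.8, 0.4]
gripper_width: 1.001
grasp_force: 0.0
```

>>> apply_moves([
  {"translation": [0, 0, -0.2], "twist": 0, "hand": 1},
  {"translation": [0, 0, -0.4], "twist": 0, "hand": 1},
  {"translation": [0, 0, -0.4], "twist": 0, "hand": 1},
  {"translation": [0, -0.3, -0.4], "twist": 0, "hand": 1},
  {"translation": [0, -0.4, 0], "twist": 0, "hand": 0},
  {"translation": [0, -0.4, 0], "twist": 0, "hand": 0},
  {"translation": [0, -0.4, 0], "twist": 0, "hand": 0},
  {"translation": [0, 0, 0], "twist": 0, "hand": 0},
])

```text
time: 10.85
tool_pos: [0.6605, 0.0092, 0.2313]
tool_rot: [-0.0, -0.421, 0.907, -0.0]
contact_force: [-0.3, 0.1, 1.0]
gripper_width: 0.333
grasp_force: 0.0
```

```bash
python3 - <<'E'
from go import *
from ov import rect
delta([.5747,.1469,.2],230)
hc=[.5747,.1469];a=np.radians(50);z0=.062
S=[circ(hc,.0385,z0+.037),circ(hc,.0385,z0),local(hc,a,np.array(rect(-.165,-.1,.014,z0+.026)))]
c1=proj("top",[*hc,z0]).astype(int);c=proj("scene",[*hc,z0]).astype(int)
A=view("top",S,(c1[0]-45,c1[1]-30,100,110),4,"");
B=view("scene",S,(c[0]-50,c[1]-75,100,110),4,"")
cv2.imwrite("pics/o4.png",np.hstack([A,B]))
E
```

```text
toolx 229.77 pos [0.6605 0.0092 0.2313] tilt [ 0.    -0.001 -1.   ] F [-0.3  0.1  1. ] w 0.333 t 10.85
twist -0.04 shift after twist [-0.504  1.542  0.311] shift before [-0.497  1.544  0.311]
```

View pics/o4.png

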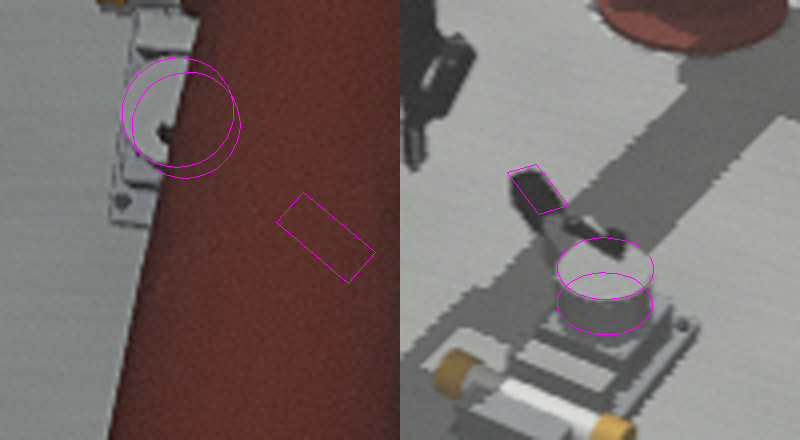

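Step 1 looks done: the head sits down and level in the scene view, with its lower rim at the predicted (605,335). Next I go to the tab's left side with the fingers shut.

```bash
python3 - <<'E'
from go import *
delta([.5262,.1699,.128],230)
E
```

```text
toolx 229.91 pos [0.6582 0.012  0.2314] tilt [-0.001  0.001 -1.   ] F [ 0.  -0.1 -0.2] w 0.139 t 10.95
twist -0.02 shift after twist [-0.362  2.025  1.036] shift before [-0.359  2.025  1.036]
```

>>> apply_moves([
  {"translation": [-0.06, 0.4, 0], "twist": 0, "hand": 0},
  {"translation": [-0.06, 0.4, 0], "twist": 0, "hand": 0},
  {"translation": [-0.06, 0.4, 0], "twist": 0, "hand": 0},
  {"translation": [-0.06, 0.4, 0], "twist": 0, "hand": 0},
  {"translation": [-0.06, 0.4, 0], "twist": 0, "hand": 0},
  {"translation": [-0.06, 0.02, 0.3], "twist": 0, "hand": 0},
  {"translation": [0, 0, 0.4], "twist": 0, "hand": 0},
  {"translation": [0, 0, 0.3], "twist": 0, "hand": 0},
])

```text
time: 11.75
tool_pos: [0.5244, 0.1712, 0.1306]
tool_rot: [-0.0, -0.424, 0.906, 0.0]
contact_force: [-0.0, 0.0, -1.0]
gripper_width: 0.0
grasp_force: 0.0
```

>>> apply_moves([
  {"translation": [0, 0, 0.03], "twist": 0, "hand": 0},
  {"translation": [0, 0, 0], "twist": 0, "hand": 0},
])

```text
time: 11.95
tool_pos: [0.5255, 0.1703, 0.1289]
tool_rot: [-0.001, -0.423, 0.906, 0.0]
contact_force: [0.3, -0.3, 0.4]
gripper_width: 0.002
grasp_force: 0.0
```

```bash
python3 - <<'E'
from go import *
delta([.5262,.1699,.128],230)
delta([.5654,.137,.128],230)
E
```

```text
toolx 230.03 pos [0.5255 0.1703 0.1289] tilt [-0.001 -0.    -1.   ] F [ 0.3 -0.3  0.4] w 0.002 t 11.95
twist 0.0 shift after twist [-0.002 -0.008  0.009] shift before [-0.002 -0.008  0.009]
toolx 230.03 pos [0.5255 0.1703 0.1289] tilt [-0.001 -0.    -1.   ] F [ 0.3 -0.3  0.4] w 0.002 t 11.95
twist 0.0 shift after twist [-0.001 -0.52   0.008] shift before [-0.001 -0.52   0.008]
```

Pushing the tab from left to right, in stages.

>>> apply_moves([
  {"translation": [0, -0.08, 0], "twist": 0, "hand": 0},
  {"translation": [0, -0.08, 0], "twist": 0, "hand": 0},
  {"translation": [0, -0.08, 0], "twist": 0, "hand": 0},
  {"translation": [0, -0.07, 0], "twist": 0, "hand": 0},
  {"translation": [0, -0.07, 0], "twist": 0, "hand": 0},
  {"translation": [0, -0.06, 0], "twist": 0, "hand": 0},
  {"translation": [0, 0, 0], "twist": 0, "hand": 0},
])

```text
time: 12.65
tool_pos: [0.5609, 0.1409, 0.1293]
tool_rot: [-0.0, -0.422, 0.907, -0.0]
contact_force: [-0.9, 2.0, 1.6]
gripper_width: -0.004
grasp_force: 1.0
```

>>> apply_moves([
  {"translation": [0, -0.04, 0], "twist": 0, "hand": 0},
  {"translation": [0, -0.04, 0], "twist": 0, "hand": 0},
  {"translation": [0, 0, 0], "twist": 0, "hand": 0},
])

```text
time: 12.95
tool_pos: [0.5662, 0.1359, 0.1288]
tool_rot: [-0.001, -0.422, 0.906, -0.0]
contact_force: [-3.0, 0.4, 1.1]
gripper_width: -0.002
grasp_force: 1.2
```

>>> apply_moves([
  {"translation": [0, -0.03, 0], "twist": 0, "hand": 0},
  {"translation": [0, 0, 0], "twist": 0, "hand": 0},
])

```text
time: 13.15
tool_pos: [0.5679, 0.1346, 0.1289]
tool_rot: [-0.001, -0.422, 0.906, 0.001]
contact_force: [-5.1, 1.4, 3.6]
gripper_width: 0.001
grasp_force: 2.8
```

>>> apply_moves([
  {"translation": [0, -0.03, 0], "twist": 0, "hand": 0},
  {"translation": [0, 0, 0], "twist": 0, "hand": 0},
])

```text
time: 13.35
tool_pos: [0.569, 0.1338, 0.1288]
tool_rot: [-0.002, -0.422, 0.906, 0.003]
contact_force: [-10.8, 6.3, 5.4]
gripper_width: 0.002
grasp_force: 5.8
```

>>> apply_moves([
  {"translation": [0, 0.1, 0], "twist": 0, "hand": 0},
  {"translation": [0, 0.1, -0.3], "twist": 0, "hand": 0},
  {"translation": [0, 0, -0.4], "twist": 0, "hand": 0.6},
  {"translation": [0.4, 0, 0], "twist": 0, "hand": 0.6},
  {"translation": [0.4, 0, 0], "twist": 0, "hand": 0.6},
  {"translation": [0.3, -0.1, 0], "twist": 0, "hand": 0.6},
  {"translation": [0, 0, 0], "twist": 0, "hand": 0.6},
  {"translation": [0, 0, 0], "twist": 0, "hand": 0.6},
])

```text
time: 14.15
tool_pos: [0.4929, 0.0542, 0.1994]
tool_rot: [0.001, -0.422, 0.907, -0.001]
contact_force: [0.5, 0.3, 0.6]
gripper_width: 0.602
grasp_force: 0.0
```

```bash
python3 - <<'E'
from go import *
from ov import rect
delta([.4895,.0454,.1],230)
hc=[.5747,.1469];a=np.radians(50);z0=.062
tab=lambda s:local(hc,a,[[-.0136+i,s*.0179+j,z0+.05] for i,j in((-.005,0),(.005,0),(0,0),(0,.005),(0,-.005),(0,0))])
S=[circ(hc,.0385,z0+.037),local(hc,a,np.array(rect(-.165,-.1,.014,z0+.026))),tab(1),tab(-1)]
c=proj("scene",[*hc,z0]).astype(int)
B=view("scene",S,(c[0]-60,c[1]-85,110,110),5,"")
cv2.imwrite("pics/o5.png",B)
E
```

```text
toolx 229.9 pos [0.4929 0.0542 0.1994] tilt [ 0.002 -0.    -1.   ] F [0.5 0.3 0.6] w 0.602 t 14.15
twist -0.02 shift after twist [ 0.091 -0.029  0.994] shift before [ 0.09  -0.029  0.994]
```

View pics/o5.png

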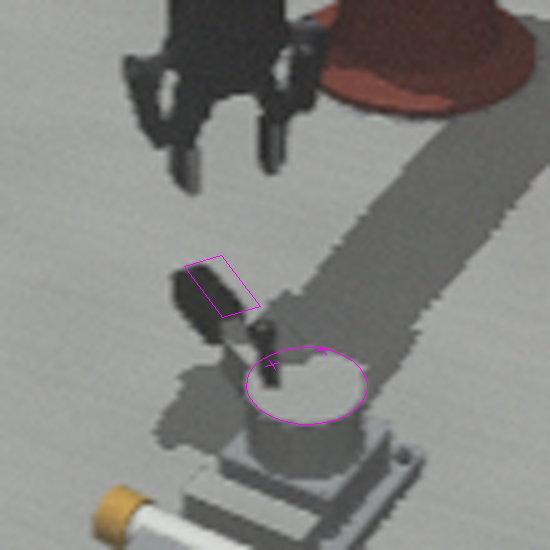

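The lever tab is now on the right (dark tab at about (270,370), on the right-hand mark). The grip (205,300) sits a few degrees counter-clockwise of my outline, so I aim at 233°.

>>> apply_moves([
  {"translation": [0.09, -0.1, 0.2], "twist": -0.5, "hand": 0.65},
  {"translation": [0, 0, 0.35], "twist": 0, "hand": 0.65},
  {"translation": [0, 0, 0.25], "twist": 0, "hand": 0.65},
  {"translation": [0, 0, 0.2], "twist": 0, "hand": 0.65},
  {"translation": [0, 0, 0.2], "twist": 0, "hand": 0.65},
  {"translation": [0, 0, 0], "twist": 0, "hand": 0.65},
])

```text
time: 14.8
tool_pos: [0.4925, 0.0423, 0.0759]
tool_rot: [-0.003, -0.446, 0.895, 0.002]
contact_force: [-1.1, 0.6, -0.1]
gripper_width: 0.647
grasp_force: 0.0
```

```bash
python3 - <<'E'
from go import *
delta([.495,.0411,.080],233)
s,_=st();print(np.round(s["joint_pos"],2))
E
```

```text
toolx 232.92 pos [0.4925 0.0423 0.0759] tilt [-0.006  0.    -1.   ] F [-1.1  0.6 -0.1] w 0.647 t 14.8
twist -0.01 shift after twist [-0.005 -0.027 -0.042] shift before [-0.005 -0.027 -0.042]
[-0.06 -0.07  2.05 -0.    1.17 -2.56]
```

>>> apply_moves([
  {"translation": [-0.004, 0.106, -0.02], "twist": 0.8, "hand": 0.5},
  {"translation": [-0.004, 0.106, 0], "twist": 0.8, "hand": 0.5},
  {"translation": [-0.004, 0.106, 0], "twist": 0.8, "hand": 0.5},
  {"translation": [-0.004, 0.106, 0], "twist": 0.8, "hand": 0.5},
  {"translation": [-0.004, 0.106, 0], "twist": 0.8, "hand": 0.5},
  {"translation": [-0.004, 0.106, 0], "twist": 0.8, "hand": 0.5},
  {"translation": [-0.004, 0.106, 0], "twist": 0.8, "hand": 0.5},
  {"translation": [-0.004, 0.106, 0], "twist": 0.8, "hand": 0.5},
])

```text
time: 15.6
tool_pos: [0.4477, 0.1102, 0.0824]
tool_rot: [0.001, -0.14, 0.99, -0.001]
contact_force: [0.4, -2.9, -0.8]
gripper_width: 0.498
grasp_force: 1.6
```

```bash
cat > sw.py <<'E'
from go import *
s,r=st();M=r.as_matrix();d=np.array(s["tool_pos"])-[.5747,.1469,0];a=np.degrees(np.arctan2(M[1,0],M[0,0]))%360
g=np.degrees(np.arctan2(d[1],d[0]))%360
F=np.array(s["contact_force"]);print("toolx",a.round(1),"grip ang",g.round(1),"r",np.hypot(*d[:2]).round(4),"z",d[2].round(4),"F tool",(M.T@F).round(1),"w",s["gripper_width"].__round__(2),"t",s["time"])
E
python3 sw.py
```

```text
toolx 196.0 grip ang 196.1 r 0.1322 z 0.0824 F tool [ 0.4 -2.9  0.8] w 0.5 t 15.6
```

>>> apply_moves([
  {"translation": [-0.004, 0.106, 0], "twist": 0.8, "hand": 0.5},
  {"translation": [-0.004, 0.106, 0], "twist": 0.8, "hand": 0.5},
  {"translation": [-0.004, 0.106, 0], "twist": 0.8, "hand": 0.5},
  {"translation": [-0.004, 0.106, 0], "twist": 0.8, "hand": 0.5},
  {"translation": [-0.004, 0.106, 0], "twist": 0.8, "hand": 0.5},
  {"translation": [-0.004, 0.106, 0], "twist": 0.8, "hand": 0.5},
])

```text
time: 16.2
tool_pos: [0.4446, 0.1736, 0.0822]
tool_rot: [0.0, 0.1, 0.995, -0.001]
contact_force: [-0.5, -3.2, 0.1]
gripper_width: 0.501
grasp_force: 1.6
```

```bash
python3 sw.py
```

```text
toolx 168.6 grip ang 168.4 r 0.1328 z 0.0822 F tool [-0.2 -3.3 -0.1] w 0.5 t 16.2
```

>>> apply_moves([
  {"translation": [-0.003, 0.08, 0], "twist": 0.6, "hand": 0.5},
  {"translation": [-0.003, 0.08, 0], "twist": 0.6, "hand": 0.5},
  {"translation": [-0.003, 0.08, 0], "twist": 0.6, "hand": 0.5},
])

```text
time: 16.5
tool_pos: [0.451, 0.1953, 0.0816]
tool_rot: [-0.0, 0.188, 0.982, -0.003]
contact_force: [-2.4, -9.2, -0.3]
gripper_width: 0.503
grasp_force: 4.8
```

>>> apply_moves([
  {"translation": [-0.002, 0.053, 0], "twist": 0.4, "hand": 0.5},
  {"translation": [-0.002, 0.053, 0], "twist": 0.4, "hand": 0.5},
])

```text
time: 16.7
tool_pos: [0.4547, 0.2038, 0.081]
tool_rot: [-0.001, 0.226, 0.974, -0.004]
contact_force: [-4.3, -12.6, 1.2]
gripper_width: 0.5
grasp_force: 6.5
```

```bash
python3 sw.py
```

```text
toolx 153.8 grip ang 154.6 r 0.1329 z 0.081 F tool [ -1.7 -13.2  -1.1] w 0.5 t 16.7
```

>>> apply_moves([
  {"translation": [-0.002, 0.053, 0], "twist": 0.4, "hand": 0.5},
  {"translation": [0, 0, 0], "twist": 0, "hand": 0.5},
  {"translation": [0, 0, 0], "twist": 0, "hand": 0.5},
])

```text
time: 17.0
tool_pos: [0.457, 0.2086, 0.0808]
tool_rot: [-0.001, 0.245, 0.969, -0.004]
contact_force: [-4.8, -10.2, -0.1]
gripper_width: 0.495
grasp_force: 5.3
```

```bash
python3 sw.py
```

```text
toolx 151.6 grip ang 152.3 r 0.1329 z 0.0808 F tool [ -0.6 -11.2   0.2] w 0.49 t 17.0
```

>>> apply_moves([
  {"translation": [-0.003, 0.08, 0], "twist": 0.6, "hand": 0.5},
  {"translation": [-0.003, 0.08, 0], "twist": 0.6, "hand": 0.5},
  {"translation": [0, 0, 0], "twist": 0, "hand": 0.5},
])

```text
time: 17.3
tool_pos: [0.4645, 0.221, 0.0799]
tool_rot: [-0.002, 0.303, 0.953, -0.006]
contact_force: [-6.2, -14.2, 1.1]
gripper_width: 0.501
grasp_force: 7.5
```

```bash
python3 sw.py
```

```text
toolx 144.7 grip ang 146.1 r 0.1328 z 0.0799 F tool [ -3.1 -15.1  -0.9] w 0.5 t 17.3
```

>>> apply_moves([
  {"translation": [-0.002, 0.053, 0], "twist": 0.4, "hand": 0.5},
  {"translation": [0, 0, 0], "twist": 0, "hand": 0.5},
  {"translation": [0, 0, 0], "twist": 0, "hand": 0.5},
])

```text
time: 17.6
tool_pos: [0.467, 0.2243, 0.0795]
tool_rot: [-0.003, 0.322, 0.947, -0.007]
contact_force: [-7.8, -16.3, 1.6]
gripper_width: 0.501
grasp_force: 9.1
```

```bash
python3 sw.py
```

```text
toolx 142.5 grip ang 144.3 r 0.1326 z 0.0795 F tool [ -3.8 -17.7  -1.3] w 0.5 t 17.6
```

```bash
python3 - <<'E'
from h import *
f0=cv2.imread("pics/scene0.png");g0=cv2.imread("pics/top0.png")
f=grab_frame("scene")[...,::-1];g=grab_frame("top")[...,::-1]
x0,y0,w,h=222,195,80,60
x1,y1=170,92
R=lambda i,x,y:cv2.resize(i[y:y+h,x:x+w],None,fx=5,fy=5,interpolation=cv2.INTER_CUBIC)
cv2.imwrite("pics/cmp.png",np.vstack([np.hstack([R(f0,x0,y0),R(f,x0,y0)]),np.hstack([R(g0,x1,y1),R(g,x1,y1)])]))
E
```

```text
(no output)
```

View pics/cmp.png

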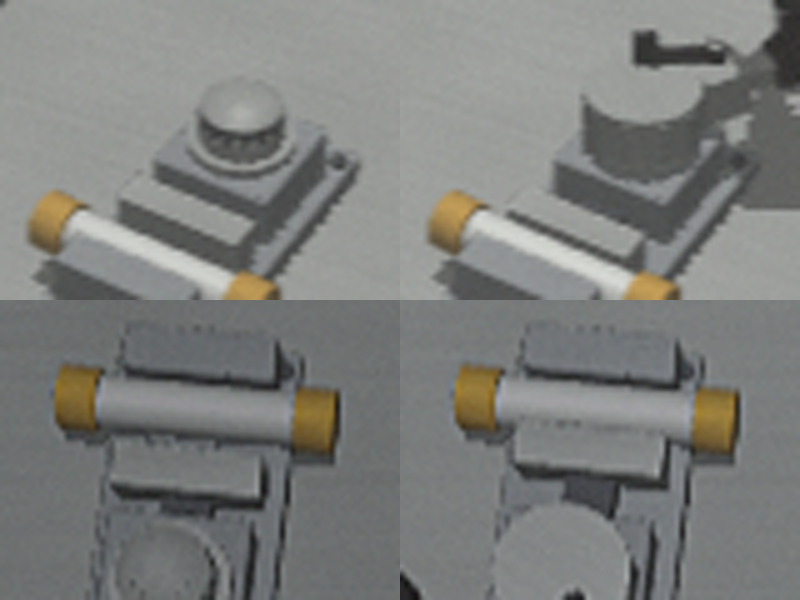

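The picture shows the jaw moved up against the pipe (top view, jaw edge now at the pipe's edge near (590,430)), and the head still seated. I push a little more to see whether the jaw still moves.

>>> apply_moves([
  {"translation": [-0.002, 0.053, 0], "twist": 0.4, "hand": 0.5},
  {"translation": [-0.002, 0.053, 0], "twist": 0.4, "hand": 0.5},
  {"translation": [0, 0, 0], "twist": 0, "hand": 0.5},
])

```text
time: 18.0
tool_pos: [0.4727, 0.2312, 0.0786]
tool_rot: [-0.003, 0.359, 0.933, -0.009]
contact_force: [-11.0, -20.1, 2.2]
gripper_width: 0.505
grasp_force: 11.3
```

```bash
python3 sw.py; cat > jaw.py <<'E'
from h import *
g0=cv2.imread("pics/top0.png");k=8
up=lambda i:cv2.resize(i,None,fx=k,fy=k,interpolation=cv2.INTER_CUBIC)
T=up(g0[119:133,190:225])
def shift(g):
    S=up(g[108:142,182:232]);r=cv2.matchTemplate(S,T,cv2.TM_CCOEFF_NORMED);_,v,_,l=cv2.minMaxLoc(r)
    return (l[0]/k-8,l[1]/k-11),round(v,3)
a=grab_frame("top")[...,::-1];cv2.imwrite("pics/now.png",a);print(shift(g0),shift(a))
a=ray("top",(207,126),.055)-ray("top",(207,127),.055);print("mm/px",np.linalg.norm(a)*1000)
E
python3 jaw.py
```

```text
toolx 137.9 grip ang 140.4 r 0.1323 z 0.0786 F tool [ -5.3 -22.3  -1.8] w 0.51 t 18.0
((0.0, 0.0), 0.998) ((0.5, -4.0), 0.717)
mm/px 2.9649232814459148
```

>>> apply_moves([
  {"translation": [-0.002, 0.053, 0], "twist": 0.4, "hand": 0.5},
  {"translation": [-0.001, 0.027, 0], "twist": 0.2, "hand": 0.5},
  {"translation": [0, 0, 0], "twist": 0, "hand": 0.5},
  {"translation": [0, 0, 0], "twist": 0, "hand": 0.5},
])

```text
time: 18.45
tool_pos: [0.477, 0.2358, 0.0779]
tool_rot: [-0.004, 0.387, 0.922, -0.011]
contact_force: [-13.7, -23.0, 4.0]
gripper_width: 0.501
grasp_force: 13.4
```

```bash
python3 sw.py; python3 jaw.py;python3 - <<'E'
from h import *
# pipe-jaw gap from the scene: column profile check of handle bar direction
for r in recognise("scene","ratchet_grip")[:3]: print(r["score"],np.round(r["point"],3))
E
```

```text
toolx 134.5 grip ang 137.7 r 0.1321 z 0.0779 F tool [ -6.8 -26.   -3.4] w 0.5 t 18.45
((0.0, 0.0), 0.998) ((0.5, -3.875), 0.717)
mm/px 2.9649232814459148
0.93 [ 0.733 -0.133  0.024]
0.58 [0.565 0.172 0.096]
0.55 [ 0.338 -0.278  0.034]
```

The jaw has stopped moving (shift 3.9 px, about 11.5 mm or 0.9 rad) while the force rises, so it is on the stop. I ease off until the force goes.

>>> apply_moves([
  {"translation": [-0.003, -0.08, 0], "twist": -0.6, "hand": 0.5},
  {"translation": [-0.003, -0.08, 0], "twist": -0.6, "hand": 0.5},
  {"translation": [-0.003, -0.08, 0], "twist": -0.6, "hand": 0.5},
  {"translation": [0, 0, 0], "twist": 0, "hand": 0.5},
])

```text
time: 18.95
tool_pos: [0.4668, 0.222, 0.0816]
tool_rot: [0.0, 0.303, 0.953, -0.002]
contact_force: [-2.4, -7.2, 0.9]
gripper_width: 0.5
grasp_force: 3.9
```

```bash
python3 sw.py; python3 jaw.py
```

```text
toolx 144.7 grip ang 145.2 r 0.1315 z 0.0816 F tool [-2.2 -7.3 -0.8] w 0.5 t 18.95
((0.0, 0.0), 0.998) ((0.5, -3.875), 0.718)
mm/px 2.9649232814459148
```

>>> apply_moves([
  {"translation": [0.001, -0.05, 0], "twist": -0.4, "hand": 0.5},
  {"translation": [0.001, -0.05, 0], "twist": -0.4, "hand": 0.5},
  {"translation": [0, 0, 0], "twist": 0, "hand": 0.65},
  {"translation": [0, 0, 0], "twist": 0, "hand": 0.65},
])

```text
time: 19.4
tool_pos: [0.4619, 0.2154, 0.0818]
tool_rot: [0.001, 0.266, 0.964, -0.0]
contact_force: [-0.1, -1.7, -0.1]
gripper_width: 0.652
grasp_force: 1.1
```

```bash
python3 sw.py
```

```text
toolx 149.2 grip ang 148.7 r 0.132 z 0.0818 F tool [-0.8 -1.5  0.1] w 0.65 t 19.4
```

>>> apply_moves([
  {"translation": [0, -0.06, 0], "twist": 0, "hand": 0.75},
  {"translation": [0, -0.02, 0], "twist": 0, "hand": 0.75},
  {"translation": [0, 0, 0], "twist": 0, "hand": 0.75},
])

```text
time: 19.7
tool_pos: [0.4572, 0.2081, 0.0812]
tool_rot: [0.0, 0.266, 0.964, -0.0]
contact_force: [-0.5, -2.0, -1.4]
gripper_width: 0.749
grasp_force: 0.9
```

>>> apply_moves([
  {"translation": [0, 0, -0.1], "twist": 0, "hand": 0.75},
  {"translation": [0, 0, -0.3], "twist": 0, "hand": 0.75},
  {"translation": [0, 0, -0.4], "twist": 0, "hand": 0.75},
  {"translation": [0.3, 0, -0.3], "twist": 0, "hand": 0.75},
  {"translation": [0, 0, 0], "twist": 0, "hand": 0.75},
])

```text
time: 20.2
tool_pos: [0.4331, 0.226, 0.198]
tool_rot: [0.004, 0.265, 0.964, 0.004]
contact_force: [1.0, 0.3, 0.0]
gripper_width: 0.746
grasp_force: 0.0
```

```bash
python3 sw.py; python3 jaw.py; python3 - <<'E'
from ov import *
# dense check: edge score of the seated model in the scene view
f=cv2.cvtColor(grab_frame("scene"),cv2.COLOR_RGB2GRAY).astype(float);G=cv2.magnitude(cv2.Sobel(f,6,1,0),cv2.Sobel(f,6,0,1))
def sc(dx,dy,z):
    P=np.vstack([circ((.5747+dx,.1469+dy),.0385,z+.037,120)])
    q=np.array([proj("scene",p) for p in P]).astype(np.float32);return cv2.remap(G.astype(np.float32),q[:,:1],q[:,1:],1).mean()
L=[(sc(dx,dy,z),dx,dy,z) for dx in np.arange(-.004,.005,.002) for dy in np.arange(-.004,.005,.002) for z in np.arange(.056,.078,.002)]
print([np.round(l,3).tolist() for l in sorted(L)[::-1][:5]])
for cam in("scene","top"):
    for q in("lever_tab","thermometer","notebook","brass_tee"): print(cam,q,[(round(r["score"],2),np.round(r["point"],3).tolist()) for r in recognise(cam,q)][:3])
E
```

```text
toolx 149.3 grip ang 150.8 r 0.1622 z 0.198 F tool [-0.7  0.8 -0. ] w 0.75 t 20.2
((0.0, 0.0), 0.998) ((0.5, -3.875), 0.719)
mm/px 2.9649232814459148Traceback (most recent call last):
  File "<stdin>", line 7, in <module>
  File "<stdin>", line 6, in sc
  File "h.py", line 8, in proj
    c=get_calibration(cam);K=c["camera_matrix"];T=np.array(c["pose"])
ValueError: time passes only in moves, steps and waits
```

```bash
sed -i '1,2s/^from plant import \*/from plant import *\nimport functools\nget_calibration=functools.lru_cache(None)(get_calibration)/' h.py; python3 - <<'E'
from ov import *
f=cv2.cvtColor(grab_frame("scene"),cv2.COLOR_RGB2GRAY).astype(float);G=cv2.magnitude(cv2.Sobel(f,6,1,0),cv2.Sobel(f,6,0,1)).astype(np.float32)
def sc(dx,dy,z):
    q=np.array([proj("scene",p) for p in circ((.5747+dx,.1469+dy),.0385,z+.037,60)]).astype(np.float32);return cv2.remap(G,q[:,:1].copy(),q[:,1:].copy(),1).mean()
for z in np.arange(.054,.08,.002):
    print(round(z,3),max((round(float(sc(dx,dy,z)),1),round(dx,3),round(dy,3)) for dx in np.arange(-.004,.005,.002) for dy in np.arange(-.004,.005,.002)))
for cam in("scene","top"):
    if cam=="top":grab_frame("top")
    for q in("lever_tab","thermometer","notebook","brass_tee"): print(cam,q,[(round(r["score"],2),np.round(r["point"],3).tolist()) for r in recognise(cam,q)][:3])
E
```

```text
0.054 (133.1, np.float64(-0.004), np.float64(-0.002))
0.056 (156.0, np.float64(-0.004), np.float64(-0.002))
0.058 (166.2, np.float64(-0.004), np.float64(-0.002))
0.06 (168.5, np.float64(-0.002), np.float64(0.0))
0.062 (167.6, np.float64(0.0), np.float64(0.0))
0.064 (166.3, np.float64(0.002), np.float64(0.002))
0.066 (168.1, np.float64(0.004), np.float64(0.002))
0.068 (161.2, np.float64(0.004), np.float64(0.002))
0.07 (141.7, np.float64(0.004), np.float64(0.004))
0.072 (121.4, np.float64(0.004), np.float64(0.002))
0.074 (113.5, np.float64(0.004), np.float64(0.002))
0.076 (108.8, np.float64(0.004), np.float64(0.004))
0.078 (103.3, np.float64(0.004), np.float64(0.004))
scene lever_tab [(0.48, [0.725, -0.132, 0.045])]
scene thermometer [(0.72, [0.503, 0.437, 0.032])]
scene notebook [(0.62, [0.553, -0.432, 0.012])]
scene brass_tee [(0.69, [0.673, 0.393, 0.032])]
top lever_tab [(0.55, [0.423, 0.389, 0.03]), (0.42, [0.538, 0.145, 0.106])]
top thermometer [(0.39, [0.425, 0.391, 0.03])]
top notebook [(0.79, [0.542, -0.432, 0.013])]
top brass_tee [(0.61, [0.658, 0.388, 0.036])]
```

```bash
python3 -c "
from plant import *
print(job_done())"
```

```text
the job is handed in; nothing more can be done
None
```

The job is handed in: the ratchet handle is on the hub with its lever on the tightening side, and I swung it clockwise until the jaw met the pipe and stopped moving. The hand-in returned no verdict. In the last pictures the head was still seated, and I saw no sign that the thermometer, notebook or brass tee had moved. I had no direct reading of the hub or lever angle, so tightness rests on the jaw having stopped under about 26 N at the grip. The lever's side was last seen clearly just before the swing.

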